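# Put the stray countersink into the empty bay

## Task

One countersink was left lying out on the cart. Lay it on its side in the one empty bay of the open countersink case, lengthwise along the bay (nose either way), setting it down rather than dropping it, and leave the two countersinks already in the case where they are.

Things in the scene. Friction and masses are not known exactly. Their poses are not given: they have to be found in the camera images.
- loose_center (a point): A steel countersink 96 mm long, lying on its side: octagonal body (30 mm across flats, 40 mm long) in the middle, fluted cone nose towards its +x end (28 mm long), thin round shank (12 mm diameter, 28 mm long) towards -x. 0.2 to 0.4 kg. The point is its centre, on its long axis (x) at mid-length, 15 mm above what it lies on; z up. This is the stray one, lying on the cart top outside the case, at any yaw.
- stored_a_center (a point): A steel countersink 96 mm long, lying on its side: octagonal body (30 mm across flats, 40 mm long) in the middle, fluted cone nose towards its +x end (28 mm long), thin round shank (12 mm diameter, 28 mm long) towards -x. 0.2 to 0.4 kg. The point is its centre, on its long axis (x) at mid-length, 15 mm above what it lies on; z up. It lies in one of the three bays of the case, lengthwise.
- stored_b_center (a point): A steel countersink 96 mm long, lying on its side: octagonal body (30 mm across flats, 40 mm long) in the middle, fluted cone nose towards its +x end (28 mm long), thin round shank (12 mm diameter, 28 mm long) towards -x. 0.2 to 0.4 kg. The point is its centre, on its long axis (x) at mid-length, 15 mm above what it lies on; z up. It lies in another of the three bays of the case, lengthwise.
- case_center (a point): Fixed open black case, no lid, 134 (x) by 276 mm (y), rim 14 mm high. Point: centre of its underside, on the cart top; z up. Three equal grey bays, centred at y = -88, 0 and +88 mm in its frame, each 120 mm long (x) by 82 mm wide inside; floor 7 mm, tops of the 3 mm walls 14 mm above the cart. A countersink in a bay has its centre 22 mm above the cart. Two bays are occupied; one (any) is empty.
Not all that is in view belongs to the job. Leave any green or red look-alike of the part that bears loose_center alone.

How it is judged:
By the outcome, as a careful person would: the job done as asked, in the order asked, and still so for the second after the job is handed in, with the robot touching nothing.
It also fails if it takes over 38 s, if anything falls off the work surface, if the arm or the gripper's body presses on something with over 40 N, if the wrist force passes 120 N, or if a joint passes its speed limit or range.

## Robot

A 6-joint arm with a two-finger parallel gripper is mounted at the origin on the work surface. World frame = base frame: x ahead of the robot, y to its left, z up, the work surface at z = 0. Lengths are in mm, angles in rad, forces in N, time in s.
With the tool pointing down it reaches from about 275 to 825 mm from the base axis. Payload 4.9 kg.
Tool frame: the origin (TCP) lies at the very end of the fingers, on their centre line; the grasp point (between the pads) lies 19 mm behind it; z points along the fingers, y is the direction in which the jaws open and shut (so a half turn about z gives the same grasp; the last joint's range is limited). The gripper opens to 85 mm and grips with 20 to 120 N. Pads are 22 mm wide; open, the fingers measure 114 mm over their backs; the gripper's body (76 mm by 85 mm) begins 54 mm behind the grasp point. The pads swing forward as they close: fully open they stand 13 mm farther back than shut.
Start: joints at [1.201, 0.326, -0.193, 1.052, 0, 1.437], TCP at [128.485, 534.799, 231.281] pointing down, gripper open.
Joint ranges: [-2.65, 2.65], [-0.97, 1.79], [-1.3, 1.35], [-1.93, 2.1], [-1.47, 1.37], [-3.14, 3.14]. Speed limits (rad/s): [2.57, 2.57, 3.14, 3.14, 3.14, 3.14].

## Interface

Orientations are given as [roll, pitch, yaw] about the fixed x, y, z axes, in that order (R = Rz(yaw) Ry(pitch) Rx(roll)).
In Python, from bench import bot, solve_ik, imaging gives the robot as it stands. Calls block until the motion is done:
- bot.move_ptp(position, orientation): joint-space move of the TCP to a pose.
- bot.movel(position, rot=None, max_speed=150, threshold=None): straight line of the TCP; rot=None keeps the orientation; max_speed is the mean speed in mm/s. With threshold (N) it stops when the force on the tool has changed by that much, and returns True; else False.
- bot.move_j(angles): joint-space move.
- bot.grip(opening, effort=None): opening from 0.0 (shut) to 1.0 (fully open); effort is the grip in N (None keeps the last); returns when the fingers have stopped.
- bot.dwell(seconds).
- solve_ik(position, orientation): joint angles nearest the present ones, or None.
- bot.get_state(): the state.
- imaging.capture(name): name is "scene" or "top" or "wrist"; returns the picture (480x640x3 uint8, blue, green, red); there is no depth.
- imaging.camera_model(name): a dict with "K" (3x3 intrinsics, pixels), "k1" (the pictures are not rectified: a ray, as slopes to the right and down, at radius r is drawn at 1 + k1 r^2 times it, then the intrinsics apply), "position" and "rotation" of the camera in the world. Camera axes: x right, y up, looking along -z (the intrinsics and any distortion apply to the point x, -y, -z); pixel columns grow to the right and rows downward; lengths in mm; the calibration is good to about 2 mm. A picture is of the moment at which its call begins: read the wrist's pose just before it. camera_model takes no time and is no camera call; for the wrist camera it gives the pose at the moment of the call.
A pose or a line that the arm cannot do raises bot.IKError and nothing moves.
- bot.sign_off(): hands the job in, once; it reports no verdict.
The state is a dict: "t": time; "qpos": joint angles; "joint_velocities": joint speeds; "effort": joint torques, N m; "tcp_pos": TCP position; "orientation": TCP orientation; "contact_force": force on the tool from outside, world axes, zero at the start; "wrist_torque": the same for the moment, N m; "opening": opening from 0.0 (shut) to 1.0 (fully open).
Only numpy, scipy, OpenCV 4.12 (cv2) and the standard library are available. Lean on these libraries where they do the work, as an engineer would, in place of code of your own. Each camera call takes 0.05 s, during which the arm holds its last target.

## Working session

There is one attempt and no reset: what is moved stays moved. The work goes in short steps, each a Python script; the robot and the scene stay as the last script left them, time stands still between calls to the robot, and variables do not carry over. Pictures are saved under pics/ and viewed, and the job is handed in when it is done.

```bash
ls; mkdir -p pics; python3 - <<'E'
from bench import bot, solve_ik, imaging
import cv2
for n in ("scene","top","wrist"):
    m=imaging.camera_model(n); print(n,m)
    cv2.imwrite(f"pics/{n}0.png",imaging.capture(n))
s=bot.get_state();print(s['t'],s['tcp_pos'],s['orientation'],s['opening'])
E
```

```text
pics
scene {'K': array([[546.64410148,   0.        , 325.87807304],
       [  0.        , 546.64410148, 238.76470991],
       [  0.        ,   0.        ,   1.        ]]), 'k1': 0.024771139250753867, 'position': array([1011.16322504, -727.58110376,  715.59857946]), 'rotation': array([ 0.886659  , -0.01796393,  0.58915159])}
top {'K': array([[489.28693549,   0.        , 325.12097029],
       [  0.        , 489.28693549, 237.48117392],
       [  0.        ,   0.        ,   1.        ]]), 'k1': -0.1274984685852465, 'position': array([ 481.79829305,  -36.48789777, 1064.9309909 ]), 'rotation': array([ 0.05133545, -0.0115954 , -1.55263112])}
wrist {'K': array([[380.96983896,   0.        , 320.94208751],
       [  0.        , 380.96983896, 236.84254866],
       [  0.        ,   0.        ,   1.        ]]), 'k1': -0.010682168652493518, 'position': array([ 54.44627554, 550.9210715 , 372.95502361]), 'rotation': array([-0.29905164,  0.00271503,  1.33600524])}
0.15 [128.30515677 534.36748631 230.6635158 ] [-3.14025487e+00 -2.04894291e-04  2.90580811e+00] 1.001095081895366
```

View pics/scene0.png

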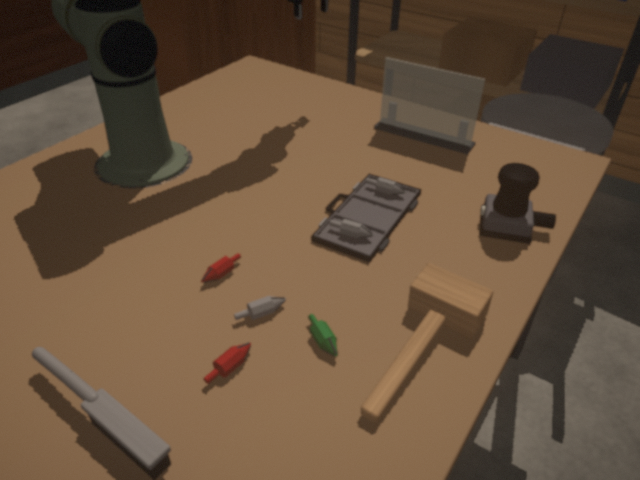

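View pics/top0.png

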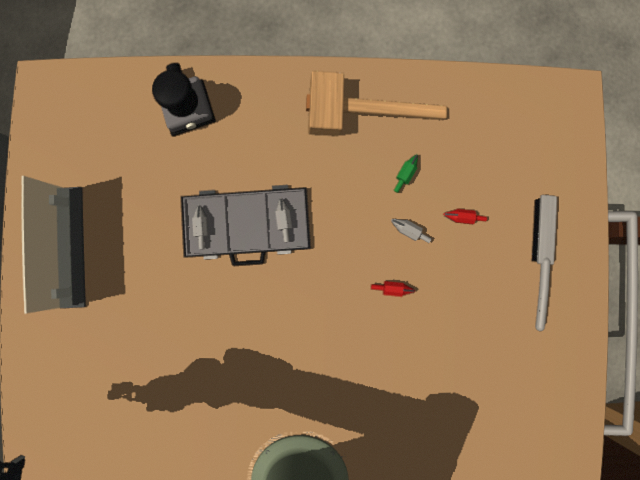

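View pics/wrist0.png

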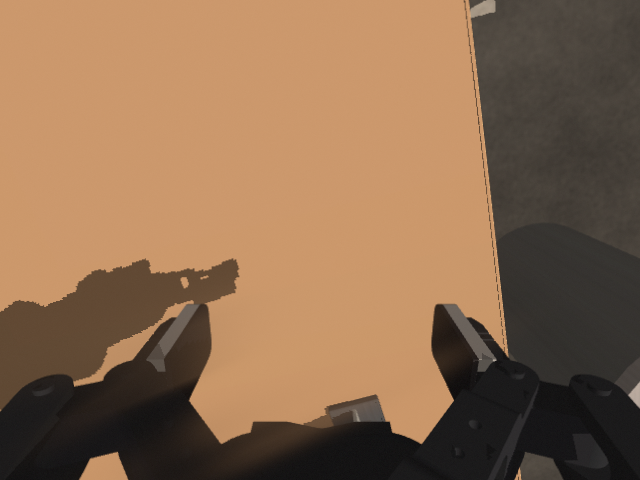

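The stray could be any of these, by top / scene pixel:
- grey (411,230) / (262,307)
- red (392,289) / (222,268)
- red (466,216) / (230,361)
- green (407,173) / (323,335)
- the two stored grey ones, top (200,226) and (285,220)

I choose the grey one outside the case. The middle bay looks empty. Next is a close crop to check.

```bash
cat > h.py <<'E'
import numpy as np, cv2
from scipy.spatial.transform import Rotation as Ro
from bench import bot, solve_ik, imaging
def ray(m,px):
    K=m['K'];d=np.array([m['k1'],0,0,0,0.])
    # model: drawn = (1+k1 r^2)*ray  == OpenCV radial k1
    x,y=cv2.undistortPoints(np.array([[px]],float),K,d)[0,0]
    v=Ro.from_euler('xyz',m['rotation']).apply([x,-y,-1.])
    return np.array(m['position']),v/np.linalg.norm(v)
def tri(rs):
    A=sum(np.eye(3)-np.outer(v,v) for p,v in rs);b=sum((np.eye(3)-np.outer(v,v))@p for p,v in rs)
    X=np.linalg.solve(A,b);return X,[np.linalg.norm((np.eye(3)-np.outer(v,v))@(X-p)) for p,v in rs]
def plane(m,px,z):
    p,v=ray(m,px);return p+v*(z-p[2])/v[2]
def proj(m,X):
    c=Ro.from_euler('xyz',m['rotation']).inv().apply(np.array(X)-m['position'])
    q=np.array([c[0],-c[1],-c[2]])/-c[2];r2=q[0]**2+q[1]**2
    q=q[:2]*(1+m['k1']*r2);K=m['K'];return np.array([K[0,0]*q[0]+K[0,2],K[1,1]*q[1]+K[1,2]])
E
python3 - <<'E'
import cv2,numpy as np
t=cv2.imread('pics/top0.png');s=cv2.imread('pics/scene0.png')
a=cv2.resize(t[200:260,375:455],(800,600),interpolation=cv2.INTER_CUBIC)
b=cv2.resize(s[280:340,220:300],(800,600),interpolation=cv2.INTER_CUBIC)
cv2.imwrite('pics/c1.png',np.hstack([cv2.resize(a,(400,300)),cv2.resize(b,(400,300))]))
cv2.imwrite('pics/c2.png',cv2.resize(t[180:270,175:320],(800,497),interpolation=cv2.INTER_CUBIC))
cv2.imwrite('pics/c3.png',cv2.resize(s[165:265,305:430],(750,600),interpolation=cv2.INTER_CUBIC))
from h import *
m=imaging.camera_model('top')
for n,p in dict(loose=(411,230),c1=(182,196),c2=(307,187),c3=(310,248),c4=(186,257)).items(): print(n,plane(m,p,15))
E
```

```text
loose [ 555.65073709 -233.17022637   15.        ]
c1 [620.53458637 265.54330469  15.        ]
c2 [644.52520259  -6.50970656  15.        ]
c3 [512.75133779 -15.64442079  15.        ]
c4 [488.10306831 252.0843492   15.        ]
```

View pics/c1.png

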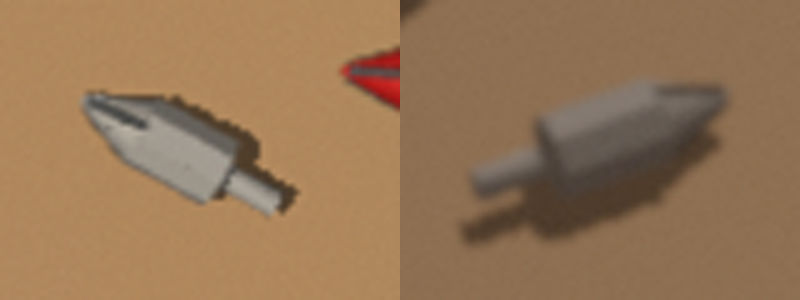

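View pics/c2.png

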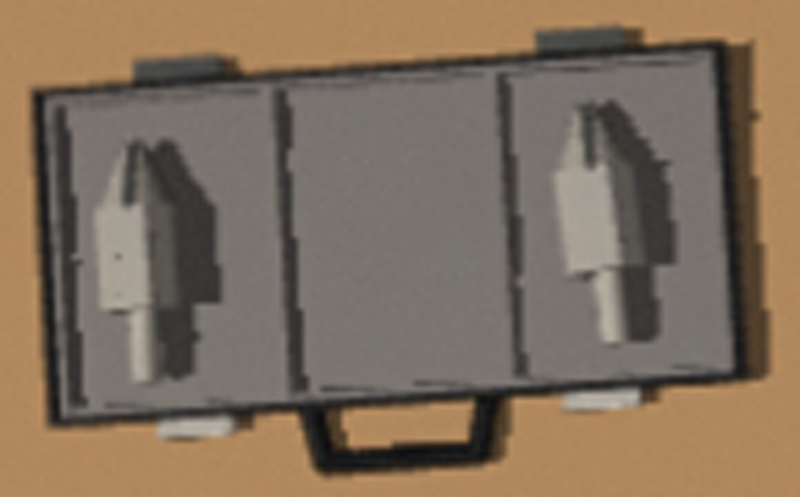

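View pics/c3.png

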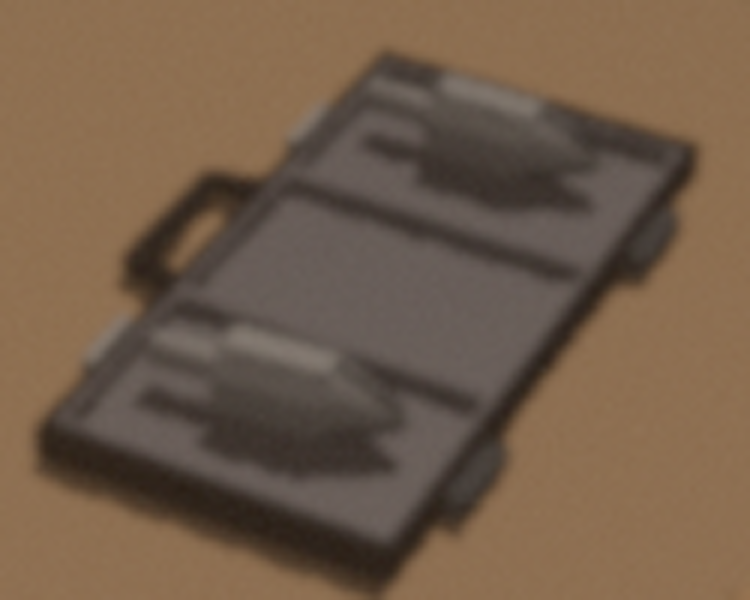

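The crop confirms a bare steel part with its nose at top (393,220) and shank end at (430,241). The case crop shows the middle bay empty. Next I triangulate from both fixed views.

```bash
python3 - <<'E'
from h import *
mt=imaging.camera_model('top');ms=imaging.camera_model('scene')
f=lambda u,o,s:np.array(o)+(np.array(u)+.5)/s-.5
P=dict(nose=((88,98),(725,97)),shank=((277,204),(478,182)))
for n,(a,b) in P.items():
    a=f(a,(375,200),5);b=f((b[0]-400,b[1]),(220,280),5)
    print(n,*tri([ray(mt,a),ray(ms,b)]))
C=dict(TL=((35,92),(695,148)),TR=((722,45),(392,550)),BR=((745,378),(42,432)),BL=((52,425),(386,52)))
Q=[]
for n,(a,b) in C.items():
    a=f(a,(175,180),5.517);b=f(b,(305,165),6)
    X,e=tri([ray(mt,a),ray(ms,b)]);p=plane(mt,a,14);Q.append(p);print(n,X.round(1),np.round(e,1),p.round(1))
Q=np.array(Q);c=Q.mean(0);ya=Q[0]+Q[3]-Q[1]-Q[2];print('center',c,'yaw',np.arctan2(ya[1],ya[0])-np.pi/2, np.linalg.norm(ya)/2)
E
```

```text
nose [ 578.67520295 -191.31091947   16.49738004] [np.float64(0.7128294378731802), np.float64(0.7128294378733041)]
shank [ 534.5977915  -273.43545135   18.44622087] [np.float64(1.1546987851218373), np.float64(1.1546987851217656)]
TL [620.7 268.7  13.7] [0.7 0.7] [620.1 268.2  14. ]
TR [643.9  -2.5  14.9] [1.2 1.2] [643.   -3.2  14. ]
BR [513.3 -14.2  11.6] [0.9 0.9] [512.5 -14.8  14. ]
BL [489.9 257.3  14.8] [1.3 1.3] [488.8 256.8  14. ]
center [566.09992497 126.7298683   14.        ] yaw 0.08570283331674089 272.4697551378873
```

```bash
python3 - <<'E'
from h import *
D=[np.pi,0,1.0777]
print(solve_ik([556.6,-232.4,150],D),solve_ik([556.6,-232.4,3],D),solve_ik([566,126.7,10],[np.pi,0,0.0857+np.pi]))
bot.move_ptp([556.6,-232.4,150],D)
bot.grip(0.68)
s=bot.get_state();print(s['t'],s['tcp_pos'],s['orientation'],s['qpos'],s['opening'])
m=imaging.camera_model('wrist')
cv2.imwrite('pics/w1.png',imaging.capture('wrist'))
import pickle;pickle.dump(m,open('w1.pkl','wb'))
for X in ([578.7,-191.3,16.5],[534.6,-273.4,17],[556.6,-232.4,30]): print(proj(m,X))
E
```

```text
[-0.51785776  0.4852081  -0.16611442  0.91947381  0.          1.54603489] [-0.51785776  0.65469403 -0.304587    0.6115153   0.          1.54603489] [ 0.09298318  0.61263995 -0.36714802  0.59100836  0.          0.00728318]
3.6333 [ 556.64854917 -232.23337091  150.00967546] [-3.14157730e+00 -1.17776527e-05  1.07796354e+00] [-5.17581541e-01  4.85176381e-01 -1.66140360e-01  9.19495229e-01
  1.13940225e-05  1.54604757e+00] 0.6816266734256263
[321.008447   159.03432451]
[320.87295605 279.76279624]
[320.91020631 227.15540792]
```

View pics/w1.png

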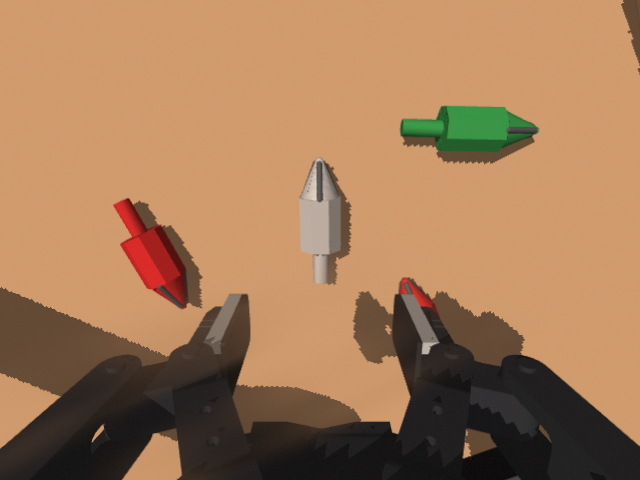

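The wrist view matches the prediction: nose (319,158) and shank end (321,283), against (321,159) and (321,280) predicted. The red tip at (405,280) is about 60 mm to the side, clear of the fingers. I'll grasp now.

```bash
python3 - <<'E'
from h import *
import pickle
mw=pickle.load(open('w1.pkl','rb'));mt=imaging.camera_model('top');ms=imaging.camera_model('scene')
f=lambda u,o,s:np.array(o)+(np.array(u)+.5)/s-.5
n=tri([ray(mw,(319.5,158)),ray(mt,f((88,98),(375,200),5)),ray(ms,f((325,97),(220,280),5))])
k=tri([ray(mw,(321,283)),ray(mt,f((277,204),(375,200),5)),ray(ms,f((78,182),(220,280),5))])
print(n,k); d=n[0]-k[0]; print((n[0]+k[0])/2,np.arctan2(d[1],d[0]),np.linalg.norm(d))
print('red tip',plane(mw,(404,281),12))
c=[556.2,-233.2]
print(bot.movel([*c,40],max_speed=120))
print(bot.movel([*c,3],max_speed=50,threshold=8))
s=bot.get_state();print(s['t'],s['tcp_pos'],s['contact_force'])
bot.grip(0.0,70)
s=bot.get_state();print(s['t'],s['tcp_pos'],s['contact_force'],s['opening'])
bot.movel([*c,90],max_speed=120)
s=bot.get_state();print(s['t'],s['tcp_pos'],s['contact_force'],s['opening'])
m=imaging.camera_model('wrist');cv2.imwrite('pics/w2.png',imaging.capture('wrist'));pickle.dump(m,open('w2.pkl','wb'))
E
```

```text
(array([ 578.38157974, -190.82600337,   16.07026872]), [np.float64(0.7072722322325743), np.float64(1.0054229174929068), np.float64(0.6482956903438721)]) (array([ 534.52412448, -273.96379846,   19.36780714]), [np.float64(1.0714267620857343), np.float64(0.8481315480899047), np.float64(1.67869968134752)])
[ 556.45285211 -232.39490091   17.71903793] 1.0853701738562695 94.05446886362792
red tip [ 591.65199503 -307.6926746    12.        ]
False
False
5.6417 [ 556.36182981 -233.30835031    3.12350021] [ 0.50719688  0.38224029 -0.79395752]
6.0083 [ 556.40260394 -233.30466607    3.66858601] [-1.49104581  1.21028129  4.94722787] 0.33267901523917703
6.8833 [ 555.54177936 -232.83633401   89.10676703] [-0.53128921 -0.1784245  -3.80923828] 0.33611921470705824
```

View pics/w2.png

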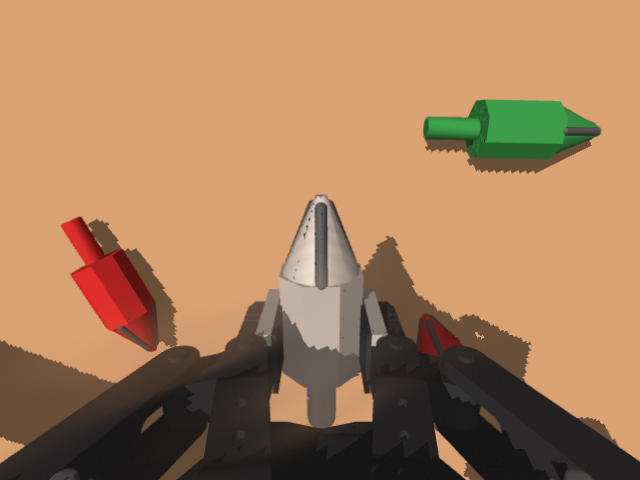

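Held: opening 0.33 (about 29 mm) and about 4 N of weight. The nose tip is at (321,197) and the shank at (321,425), straight along the tool x axis. Now I check tilt and offset, then hover over the middle bay.

```bash
python3 - <<'E'
from h import *
import pickle
m=pickle.load(open('w2.pkl','rb'))
ax=np.array([np.cos(1.078),np.sin(1.078),0]);t=np.array([555.5,-232.8,89.1])
for a,z in((48,12),(48,15),(48,9),(-48,12),(-48,18)): print(a,z,proj(m,t+ax*a+[0,0,z]))
bot.move_ptp([566,126.7,140],[np.pi,0,0.0857+np.pi])
s=bot.get_state();print(s['t'],s['tcp_pos'],s['orientation'],s['opening'],s['contact_force'])
m=imaging.camera_model('wrist');cv2.imwrite('pics/w3.png',imaging.capture('wrist'));pickle.dump(m,open('w3.pkl','wb'))
c=np.array([566,126.7,14]);R=Ro.from_euler('z',.0857)
for q in((-67,-138,0),(-67,138,0),(-60,41,0),(-60,-41,0),(67,138,0),(67,-138,0)): print(q,proj(m,c+R.apply(q)).round(1))
E
```

```text
48 12 [320.85913517 196.98037306]
48 15 [320.84344159 198.7138937 ]
48 9 [320.87416248 195.32046991]
-48 12 [320.71738634 421.07640818]
-48 18 [320.68607264 432.19216604]
8.3083 [566.07333827 126.03129907 139.61188057] [-3.14115252e+00 -4.23456776e-04 -3.05742605e+00] 0.3315632015700033 [ 0.54300132 -0.77944462 -3.21516116]
(-67, -138, 0) [121.7 134.1]
(-67, 138, 0) [526.4 133.9]
(-60, 41, 0) [383.7 144.2]
(-60, -41, 0) [264.1 144.3]
(67, 138, 0) [499.5 310.7]
(67, -138, 0) [147.9 310.6]
```

View pics/w3.png

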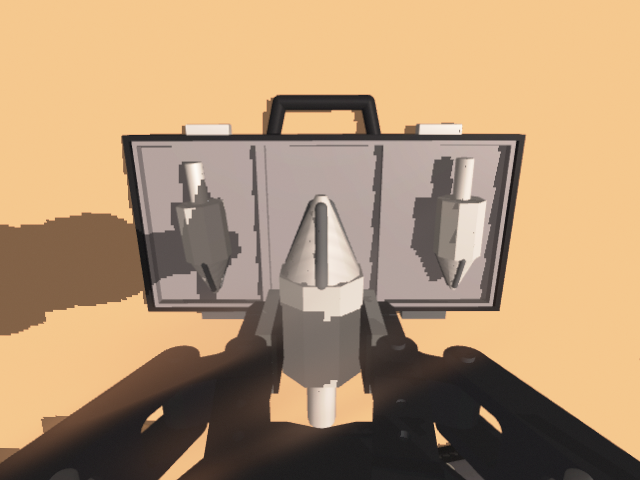

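The case corners at (123,136), (524,135), (501,310) and (149,310) are within about 2 px of the prediction. The bay between (262,144) and (380,144) is empty and the part is level. I'll lower with contact detection.

```bash
python3 - <<'E'
from h import *
import pickle
rot=[np.pi,0,0.0857+np.pi]
c=[566.1,126.7]
bot.movel([*c,30],rot,max_speed=100)
bot.dwell(0.2)
s=bot.get_state();print(s['t'],s['tcp_pos'],s['contact_force'])
print(bot.movel([*c,9],max_speed=18,threshold=5))
s=bot.get_state();print(s['t'],s['tcp_pos'],s['contact_force'],s['wrist_torque'],s['opening'])
cv2.imwrite('pics/w4.png',imaging.capture('wrist'));cv2.imwrite('pics/s4.png',imaging.capture('scene')[165:265,305:430].repeat(6,0).repeat(6,1))
E
```

```text
9.8083 [566.58752069 126.77750233  30.62237673] [ 0.25108053 -0.07751399 -3.84023996]
True
10.7917 [565.92797987 126.69315874  10.63905347] [0.84911387 0.07306513 6.47155697] [0.06736171 0.05037965 0.00663205] 0.3348518763041634
```

View pics/w4.png

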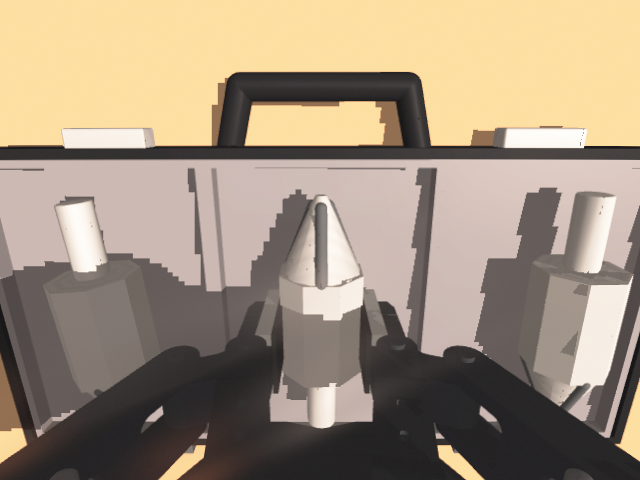

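View pics/s4.png

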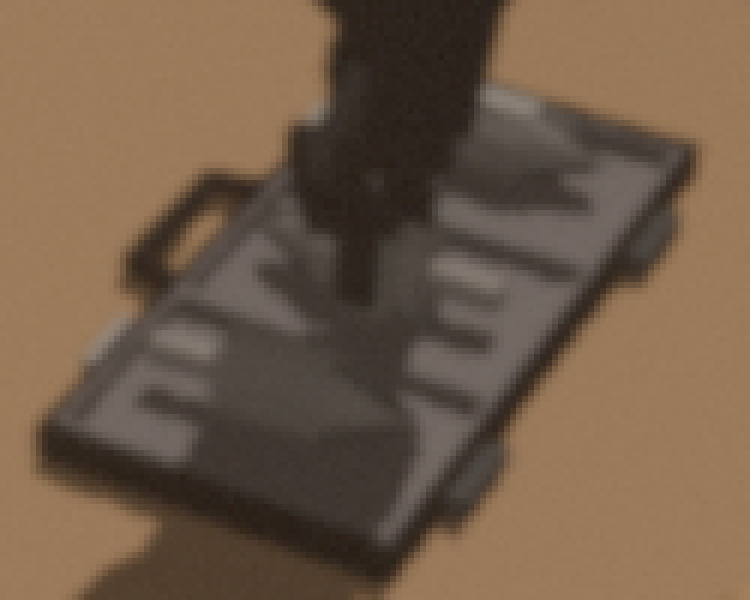

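The part touched the floor at TCP z 10.6, which is 7.0 mm above the height at which I grasped it. It is centred in the bay, so I release with a small opening.

```bash
python3 - <<'E'
from h import *
bot.grip(0.46)
s=bot.get_state();print(s['t'],s['tcp_pos'],s['contact_force'],s['opening'])
bot.dwell(0.15)
bot.movel([566,126.7,60],max_speed=60)
bot.movel([566,126.7,200],max_speed=150)
s=bot.get_state();print(s['t'],s['tcp_pos'],s['contact_force'],s['opening'])
cv2.imwrite('pics/w5.png',imaging.capture('wrist'))
bot.move_ptp([430,420,230],[np.pi,0,0.0857+np.pi])
t=imaging.capture('top');cv2.imwrite('pics/t5f.png',t);cv2.imwrite('pics/t5.png',cv2.resize(t[180:270,175:320],(800,497),interpolation=cv2.INTER_CUBIC))
print(bot.get_state()['t'])
E
```

```text
11.1583 [564.3268304  126.54310673   9.25639141] [0.27246992 0.76946847 0.71727262] 0.4593429571920723
13.3833 [565.29924764 126.62575217 198.96713888] [0.27098061 0.15279012 0.1136668 ] 0.46328703593233495
14.7167
```

View pics/w5.png

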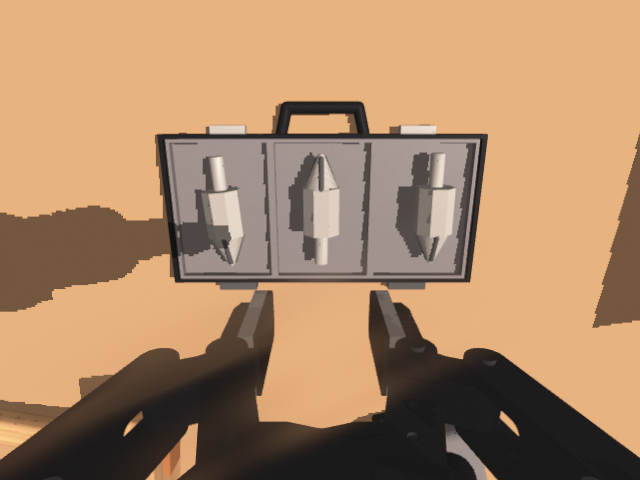

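View pics/t5.png

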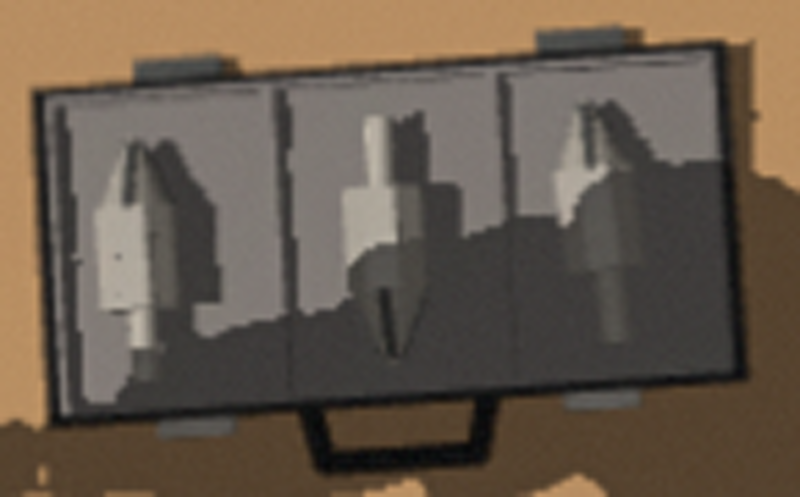

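View pics/t5f.png

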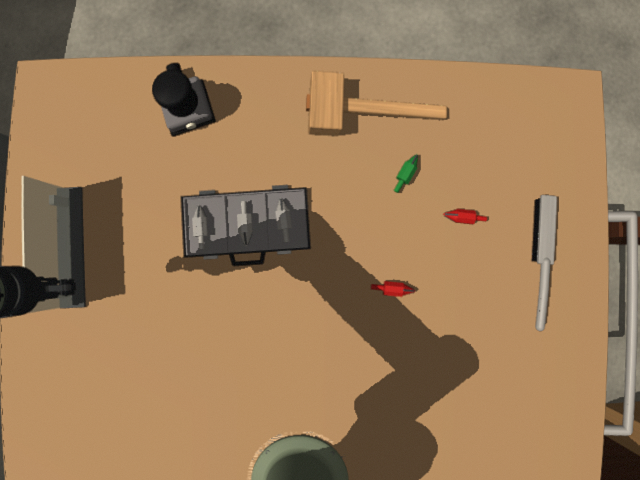

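The part lies centred in the middle bay: nose at wrist (321,155), shank end at (321,264). The stored two and the look-alikes haven't moved. The arm appears near the stand, so I check for contact and move it clear before handing in.

```bash
python3 - <<'E'
from h import *
s=bot.get_state();print(s['tcp_pos'],s['contact_force'],s['wrist_torque'])
cv2.imwrite('pics/s6.png',imaging.capture('scene'))
E
```

```text
[430.87305236 418.85416409 229.72437095] [-0.73936122  0.6916661  -0.37576962] [-0.04344348  0.06078046 -0.00754195]
```

View pics/s6.png

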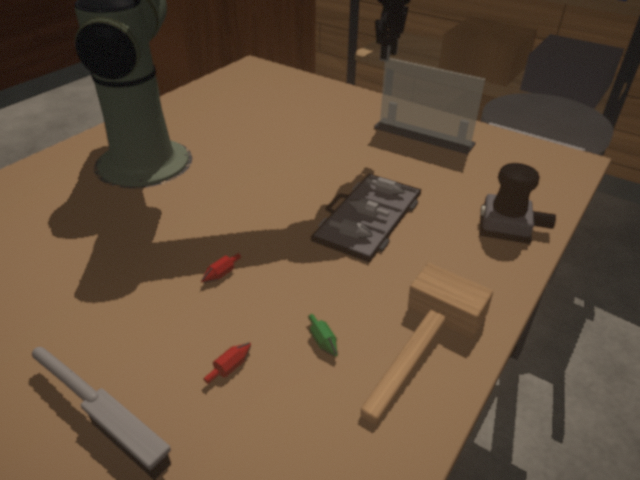

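The gripper at (390,30) is clear above and beside the stand at (430,100), with no contact force beyond about 1 N of noise. Handing in.

```bash
python3 - <<'E'
from h import *
bot.dwell(0.3);s=bot.get_state();print(s['t'],s['contact_force'],abs(s['joint_velocities']).max())
print(bot.sign_off())
E
```

```text
15.0667 [-1.24182758  0.59728348 -0.15553675] 0.004929951522482195
the job is handed in; nothing more can be done
None
```

The stray steel countersink now lies lengthwise in the middle bay of the case, nose towards the robot, and the job was handed in at about 15 s of the 38 s allowed.

- **Finding it:** I located it from the two fixed cameras and the wrist camera, centred at about (556, -233) with a yaw of 1.08 rad. The case is at (566, 127) with a yaw of 0.086 rad.
- **Setting it down:** I lowered it until contact was felt at TCP z = 10.6 mm, 7 mm above the height at which I gripped it, which matches the stated bay floor. I then opened the fingers only partly and lifted straight up.
- **Last checks:** The wrist, top and scene views show it centred and straight in the bay. The two stored countersinks and the red and green look-alikes appear where they were. The arm was still and clear of everything, with about 1 N of noise on the tool.
- **Disagreements:** The shank end triangulated at 18–19 mm height, against 15 mm in the text and about 16 mm for the nose. Its position along the axis differed by about 2 mm between views. Both were small, and the part came up level in the grip.

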